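# Ready the infusion warmer: cassette home, dial up one click

## Robot

A 6-joint arm with a two-finger parallel gripper is mounted at the origin on the work surface. World frame = base frame: x ahead of the robot, y to its left, z up, the work surface at z = 0. Lengths are in m, angles in rad, forces in N, time in s.
With the tool pointing down it reaches from about 0.375 to 0.825 m from the base axis. Payload 5.5 kg.
Tool frame: the origin (TCP) lies at the very end of the fingers, on their centre line; the grasp point (between the pads) lies 19 mm behind it; z points along the fingers, y is the direction in which the jaws open and shut (so a half turn about z gives the same grasp; the last joint's range is limited). The gripper opens to 85 mm and grips with 20 to 120 N. Pads are 22 mm wide; open, the fingers measure 114 mm over their backs; the gripper's body (76 mm by 85 mm) begins 54 mm behind the grasp point. The pads swing forward as they close: fully open they stand 13 mm farther back than shut.
Start: joints at [1.19, 0.314, -0.047, 1.21, 0, 1.571], TCP at [0.223, 0.557, 0.231] pointing down, gripper open.
Joint ranges: [-2.67, 2.67], [-0.69, 1.73], [-1.03, 1.25], [-2.08, 2.16], [-1.42, 1.45], [-3.14, 3.14]. Speed limits (rad/s): [2.39, 2.39, 3.01, 3.14, 3.14, 3.14].

## Interface

Orientations are given as a rotation vector (axis times angle).
In Python, from cell import telemetry, imaging, r, finder gives the robot as it stands.
- The arm moves only by the tool apply_moves, never from a script. Its argument "motion" is a list that holds one entry, the list of rows, each a list of 7 numbers: the opening, from 0 (shut) to 1 (fully open), then the shift along the world's x, y, z in cm, then the turn, a rotation vector about the world's x, y, z in degrees. A call has 1 to 20 rows; each row shifts and turns the commanded pose from where the row before left it; what a row does not reach is not made up. A row lasts 1/12 s, in which the tool goes at most 41.7 mm and 7.16 degrees, less where a joint would pass 70% of its speed; a pose out of reach is approached as far as the arm can. A call is refused whole if a number of a shift passes 4.17 or a number of a turn 7.16, either way. A call with a gripper value outside its range is refused whole. The fingers move at their own pace and stop on an object; the grip force is fixed at half the most. Time passes only in rows, so rows that do not move let the fingers close. It gives the time, the measured TCP pose, the force and the opening at its end, in the units of the state.
- telemetry.state(): the state, without advancing time (a new reading comes with each control period).
- imaging.grab_frame(name): name is "scene" or "side" or "wrist"; returns (picture, depth): 420x560x3 uint8, red, green, blue; 420x560 float32, m along the optical axis (not along the pixel's ray), 0 where there is no reading.
- imaging.camera_info(name): a dict with "fx", "fy", "cx", "cy" (pixels), "pose" (4x4, takes a point from camera to world coordinates); the wrist camera has in their place "T_tool_cam" (4x4, takes a point from camera to tool coordinates, whose origin is the TCP and whose axes are the flange's). Camera axes: x right, y down, z forward; pixel columns grow to the right and rows downward; lengths in m; the calibration is good to about 2 mm. A picture is of the moment at which its call begins: read the wrist's pose just before it. camera_info takes no time and is no camera call.
- r.close_job(): hands the job in, once; it reports no verdict.
Trained networks look in the newest picture that a camera, given by its name, has taken for a name from the list of things; names that differ only in an ending like _2 or _b are one class to them, and where a whole thing is asked for, a point or a joint stands for the part that bears it (a point fixed in the world has none). Each returns a list of dicts, best first, with "score" (0 to 1); they miss things now and then, are a little off and sometimes report something else, mostly with a low value. They report only what shows in the picture. A call takes as long as a camera call.
- finder.search_frame(name, camera): "point" ([column, row] in pixels, amid what is visible of it).
- finder.mark_of(name, camera): "point" ([column, row] in pixels: a listed point, or the origin of a listed thing).
The state is a dict: "t": time; "joint_pos": joint angles; "joint_velocities": joint speeds; "joint_torque": joint torques, N m; "tcp_pos": TCP position; "orientation": TCP orientation; "force": force on the tool from outside, world axes, zero at the start; "moment": the same for the moment, N m; "opening": opening from 0.0 (shut) to 1.0 (fully open).
Only numpy, scipy, OpenCV 4.12 (cv2) and the standard library are available. Lean on these libraries where they do the work, as an engineer would, in place of code of your own. Each camera call takes 0.05 s, during which the arm holds its last target.

## Task

Get the infusion warmer ready with fingertip touches only: first push the white cassette along its channel until it is fully home against the end wall, then roll the knurled wheel on top of the light grey control box by one click, its top moving away from the side with the display, so that it rests in the next detent with its white line straight up between the two black marks on the box. Slide the cassette, never lift or tip it, do not turn the wheel before the cassette is home, and leave everything else on the table where it is.

Things in the scene. Friction and masses are not known exactly. Their poses are not given: they have to be found in the camera images.
- cassette: Loose white plastic cassette, 100 x 60 x 34 mm (x, y, z), with a rib (50 x 12 x 12 mm) on top; 0.16 kg. Origin at the centre of its underside. It lies in the bay's channel, axes along the bay's, 20 to 45 mm short of home. Its flat rear face (-x, 50 mm from the origin) is pushed towards +x.
- bay: Fixed warming bay: aluminium floor plate 180 x 100 mm, 12 mm thick; origin at the centre of its underside, on the table. +x is the sliding direction, the open end is at -x. Side walls (inner gap 66 mm, top 38 mm above the table) run from x = -10 to +70 mm; the end wall's inner face is at x = +70 mm, its top 46 mm above the table.
- cassette_home (a point): Where the cassette's origin lies when it is fully home: x = +20 mm, y = 0, z = 12 mm in the bay's frame, fixed to the bay, axes as the bay's. The cassette's rear face is then 20 mm outside the side walls.
- pod: Fixed light grey control box, 150 x 110 mm, top face 80 mm above the table, origin at the centre of its underside on the table. Its front (-x face) has a dark display. In the middle of its top a black knurled thumbwheel stands proud.
- dial_top (a point): Highest point of the thumbwheel, mid-width: 94 mm above the table, 14 mm above the box's top, straight over the box's origin, fixed to the box, axes as the box's. Wheel 64 mm in diameter, 30 mm wide; axle along y, 32 mm below. A shut fingertip pressed on it and drawn along +x turns it: 22 mm a click. It is sprung: gives way down from 3 N on, 1 mm per 1.5 N, 5 mm at most; press 5 to 9 N.
- dial (a joint): Angle of the thumbwheel (rad), grows as its top moves towards the box's +x. Detents: 0 (start, off), 0.698 (first click, wanted), 1.396. Let go between, it springs to the nearer one (border at 0.35 and 1.05). It takes about 2 N at the rim and can be rolled back. A white line on the rim is 40 degrees to the front (-x) of the top at 0; straight up, between two black marks on the box, at 0.698.
- tape: Bystander: grey tape roll lying flat, 54 mm across, 24 mm high. Origin under its centre.
- vial: Bystander: small upright jar, 26 mm across, 50 mm high. Origin under its centre.
- oximeter: Bystander: finger clip, 58 x 30 x 29 mm. Origin under its centre.
- penlight: Bystander: dark torch lying along its x, 130 mm long, 19 mm high. Origin under its centre.
- dish: Bystander: steel bowl, 110 mm across, 35 mm high. Origin under its centre.
- antiseptic: Bystander: amber bottle, 60 mm across, 150 mm high. Origin under its centre.
- dressings: Bystander: cardboard box, 90 x 120 x 60 mm. Origin under its centre.

How it is judged:
By the outcome, as a careful person would: the job done as asked, in the order asked, and still so for the second after the job is handed in, with the robot touching nothing.
It also fails if it takes over 45 s, if anything falls off the work surface, if the arm or the gripper's body presses on something with over 40 N, if the wrist force passes 120 N, or if a joint passes its speed limit or range.

## Working session

There is one attempt and no reset: what is moved stays moved. The work goes in short steps, Python scripts to look and compute and a tool call to move; the robot and the scene stay as the last step left them, time stands still between calls to the robot, and variables do not carry over. Pictures are saved under pics/ and viewed, and the job is handed in when it is done.

Besides the shell and the picture viewer there is one more tool, called after ">>>" as a command line: name --argument value ..., lists and objects as JSON in quotes. apply_moves: Moves the arm, as the interface text tells. Its arguments: {"type":"object","properties":{"motion":{"type":"array","items":{"type":"array","items":{"type":"array","items":{"type":"number"}}}}},"required":["motion"]}

```bash
mkdir -p pics; cat > h.py <<'E'
from cell import telemetry, imaging, r, finder
import numpy as np, cv2
def save(n,p): cv2.imwrite('pics/'+n,p[:,:,::-1])
def px2w(cam,pt,D,pose=None):
    i=imaging.camera_info(cam); P=i['pose'] if pose is None else pose
    u,v=pt; d=D[int(round(v)),int(round(u))]
    return (P@[(u-i['cx'])/i['fx']*d,(v-i['cy'])/i['fy']*d,d,1])[:3]
def cloud(cam,D,P=None):
    i=imaging.camera_info(cam); P=i['pose'] if P is None else P
    v,u=np.mgrid[:D.shape[0],:D.shape[1]]
    c=np.stack([(u-i['cx'])/i['fx']*D,(v-i['cy'])/i['fy']*D,D],-1)
    w=c@P[:3,:3].T+P[:3,3]; w[D==0]=np.nan
    return w
E
python3 - <<'E'
from h import *
print(telemetry.state())
for c in ['scene','side']:
    p,D=imaging.grab_frame(c); save(c+'0.png',p); np.save(c+'0.npy',D)
    for n in ['cassette','bay','pod','dial_top','cassette_home']:
        for f in (finder.search_frame,finder.mark_of):
            try:
                o=f(n,c)[:2]
                print(c,n,f.__name__,[(np.round(a['point'],1),round(a['score'],2),np.round(px2w(c,a['point'],D),3)) for a in o])
            except Exception as e: print(n,e)
E
```

```text
{'t': 0.0, 'joint_pos': array([ 1.18998970e+00,  3.14257630e-01, -4.80845374e-02,  1.21018710e+00,
       -5.80397466e-06,  1.57079370e+00]), 'joint_velocities': array([ 4.53399856e-04, -9.18243516e-04, -7.55045026e-05,  1.59772116e-03,
        8.40464222e-04,  8.20492282e-04]), 'joint_torque': array([ 1.42896028e-03, -5.39584565e+01,  3.39754701e+01,  1.91951293e-02,
       -6.78776928e-05, -1.09354718e-05]), 'tcp_pos': array([0.22278853, 0.55648155, 0.23041322]), 'orientation': array([-5.94496639e-01, -3.08450097e+00,  2.67435522e-03]), 'force': array([0.58272976, 0.11710427, 0.63575385]), 'moment': array([-0.01410705, -0.06459635,  0.03518708]), 'opening': 1.000073010102797}
scene cassette call [(array([211.1, 213.6]), 0.69, array([ 0.6  , -0.189,  0.048]))]
scene cassette call [(array([211., 217.]), 0.7, array([ 0.611, -0.188,  0.045]))]
scene bay call [(array([214.3, 226.5]), 0.76, array([ 0.649, -0.176,  0.043])), (array([428.7, 220.4]), 0.3, array([0.702, 0.369, 0.089]))]
scene bay call [(array([211.9, 220.5]), 0.56, array([ 0.614, -0.187,  0.036]))]
scene pod call [(array([35
[... 960 characters left out ...]
]))]
side bay call [(array([310.4, 289.2]), 0.67, array([ 0.553, -0.227,  0.035]))]
side pod call []
side pod call [(array([215.6, 204.2]), 0.94, array([0.537, 0.123, 0.067]))]
side dial_top call [(array([215.8, 194.3]), 0.92, array([0.555, 0.148, 0.076])), (array([274.5, 230.2]), 0.27, array([ 0.616, -0.019,  0.032]))]
side dial_top call [(array([215.4, 177. ]), 0.9, array([0.586, 0.194, 0.091])), (array([213.3, 206.1]), 0.27, array([0.53 , 0.123, 0.064]))]
side cassette_home call [(array([319.7, 288.8]), 0.9, array([ 0.567, -0.241,  0.038]))]
side cassette_home call [(array([313.8, 283.5]), 0.98, array([ 0.561, -0.228,  0.049])), (array([305. , 202.5]), 0.38, array([0.736, 0.004, 0.048]))]
```

View pics/scene0.png

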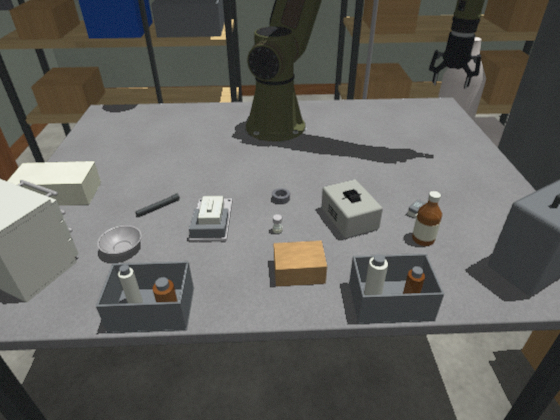

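View pics/side0.png

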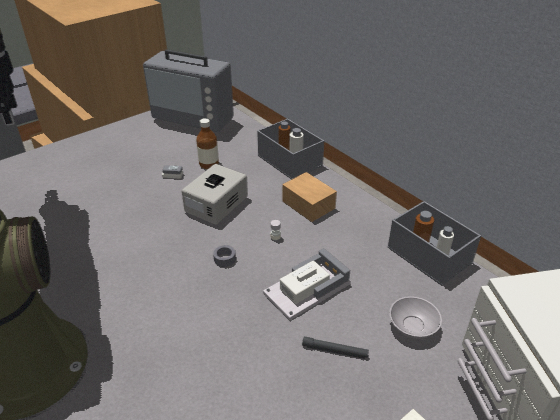

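```bash
python3 - <<'E'
import cv2
a=cv2.imread('pics/scene0.png');b=cv2.imread('pics/side0.png')
t=[cv2.resize(x,(400,300),interpolation=cv2.INTER_CUBIC) for x in (a[165:240,300:400],a[185:245,170:250],b[150:225,165:265],b[240:324,255:367])]
import numpy as np
cv2.imwrite('pics/z0.png',np.vstack([np.hstack(t[:2]),np.hstack(t[2:])]))
E
python3 - <<'E'
from h import *
C=[cloud(c,np.load(c+'0.npy')).reshape(-1,3) for c in('scene','side')]
for n,c in zip('sc sd'.split(),C):
    # pod top
    m=(abs(c[:,0]-.6)<.13)&(abs(c[:,1]-.19)<.13)&(abs(c[:,2]-.08)<.006); q=c[m]
    print(n,'pod',len(q),np.median(q[:,2]),cv2.minAreaRect((q[:,:2]*1000).astype(np.float32)))
    m=(abs(c[:,0]-.6)<.13)&(abs(c[:,1]+.2)<.12)
    q=c[m]; z=q[:,2]
    print(np.histogram(z,bins=np.arange(-.004,.064,.004)))
    for lo,hi in((.008,.016),(.042,.05),(.054,.062),(.034,.041)):
        w=q[(z>lo)&(z<hi)]
        print(lo,len(w),cv2.minAreaRect((w[:,:2]*1000).astype(np.float32)) if len(w)>5 else '')
E
```

```text
sc pod 1220 0.07973201103543115 ((584.4530639648438, 196.16455078125), (151.71958923339844, 110.30740356445312), 19.665576934814453)
(array([2532, 1164,   72,  179,   95,   61,   78,   75,   78,  119,  201,
        195,  419,   18,   19,   40]), array([-0.004,  0.   ,  0.004,  0.008,  0.012,  0.016,  0.02 ,  0.024,
        0.028,  0.032,  0.036,  0.04 ,  0.044,  0.048,  0.052,  0.056,
        0.06 ]))
0.008 274 ((567.6150512695312, -231.85121154785156), (176.37400817871094, 190.3898162841797), 88.18634033203125)
0.042 574 ((588.9551391601562, -202.19375610351562), (149.56983947753906, 91.32315063476562), 5.462447166442871)
0.054 52 ((568.8433227539062, -193.59877014160156), (12.103400230407715, 52.009822845458984), 88.3670883178711)
0.034 302 ((593.8377685546875, -194.99349975585938), (95.04094696044922, 136.3927764892578), 89.06028747558594)
sd pod 1242 0.0784038927192533 ((581.4331665039062, 191.88262939453125), (154.2598114013672, 111.66743469238281), 18.46581268310547)
(array([3555, 1465,  159,  620,  290,  105,  107,  122,  128,  218,  278,
        391,  608,   57,   48,   59]), array([-0.004,  0.   ,  0.004,  0.008,  0.012,  0.016,  0.02 ,  0.024,
        0.028,  0.032,  0.036,  0.04 ,  0.044,  0.048,  0.052,  0.056,
        0.06 ]))
0.008 910 ((567.36669921875, -233.77911376953125), (175.05679321289062, 180.73788452148438), 87.0931167602539)
0.042 939 ((584.2698364257812, -196.74000549316406), (92.77265167236328, 146.9597930908203), 87.81239318847656)
0.054 93 ((566.520263671875, -196.76705932617188), (13.82946491241455, 51.655113220214844), 87.82987213134766)
0.034 470 ((585.250244140625, -197.50082397460938), (96.63972473144531, 148.7709503173828), 88.32318115234375)
```

View pics/z0.png

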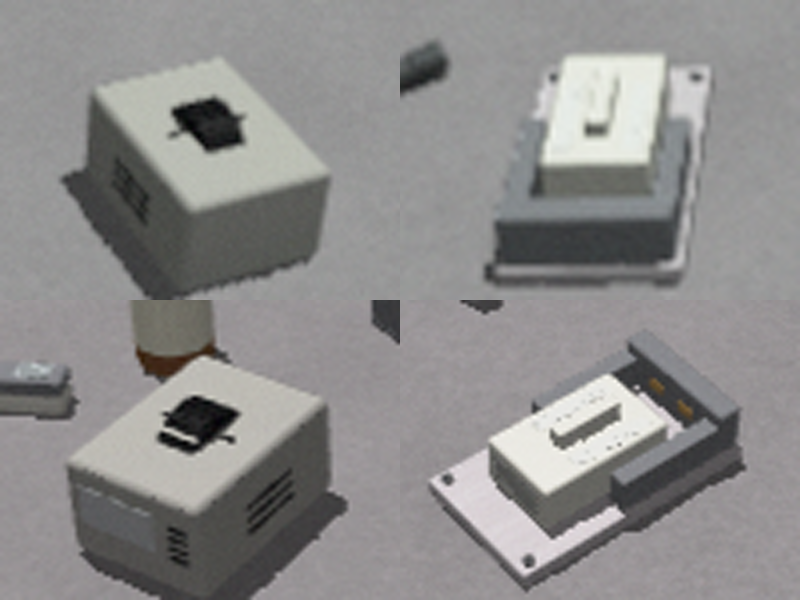

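>>> apply_moves --motion '[[[0,2.2,-3.3,0.7,0,0,1],[0,2.2,-3.3,0.7,0,0,1],[0,2.2,-3.3,0.7,0,0,1],[0,2.2,-3.3,0.7,0,0,1],[0,2.2,-3.3,0.7,0,0,1],[0,2,-3.5,0.7,0,0,1],[0,2,-3.5,0.7,0,0,1],[0,2,-3.5,0.7,0,0,1],[0,2,-3.5,0.7,0,0,1],[0,2,-3.5,0.7,0,0,1],[0,1,-3.9,0,0,0,1],[0,1,-3.9,0,0,0,1],[0,1,-3.9,0,0,0,1],[0,1,-3.9,0,0,0,1],[0,1,-3.9,0,0,0,1],[0,0,-4,0,0,0,1],[0,0,-4,0,0,0,1],[0,0,-4,0,0,0,1],[0,0,-4,0,0,0,1],[0,0,-4,0,0,0,1]]]'

```text
t: 2.77
tcp_pos: [0.4826, -0.18, 0.3016]
orientation: [0.049, 3.141, -0.0]
force: [0.9, -0.2, -0.1]
opening: -0.003
```

```bash
cat >> h.py <<'E'
from scipy.spatial.transform import Rotation as R
def wrist(n):
    s=telemetry.state(); p,D=imaging.grab_frame('wrist'); save(n+'.png',p); np.save(n+'.npy',D)
    T=np.eye(4); T[:3,:3]=R.from_rotvec(s['orientation']).as_matrix(); T[:3,3]=s['tcp_pos']
    P=T@imaging.camera_info('wrist')['T_tool_cam']; np.save(n+'_P.npy',P)
    return p,D,P,s
E
python3 - <<'E'
from h import *
p,D,P,s=wrist('w1')
print(s['t'],s['tcp_pos'],s['joint_pos'],s['force'],s['opening'],imaging.camera_info('wrist')['T_tool_cam'].round(3).tolist(),P.round(3).tolist())
print(T:=R.from_rotvec(s['orientation']).as_matrix().round(3).tolist())
for n in ['cassette','bay','cassette_home']:
    print(n,[(np.round(a['point'],1),round(a['score'],2),np.round(px2w('wrist',a['point'],D,P),4)) for a in finder.mark_of(n,'wrist')[:2]])
E
```

```text
2.7667 [ 0.48261835 -0.18000322  0.30155912] [-3.57064599e-01  1.32638211e-01 -1.16390026e-01  1.32114490e+00
  1.13521578e-04 -3.26053575e-01] [ 0.93947619 -0.20479444 -0.10945681] -0.0029115395123588904 [[0.001, -0.956, -0.293, 0.076], [1.0, 0.001, 0.001, -0.002], [-0.0, -0.293, 0.956, -0.142], [0.0, 0.0, 0.0, 1.0]] [[0.03, 0.956, 0.293, 0.406], [1.0, -0.029, -0.009, -0.179], [0.0, 0.293, -0.956, 0.444], [0.0, 0.0, 0.0, 1.0]]
[[-1.0, 0.031, 0.001], [0.031, 1.0, -0.0], [-0.001, -0.0, -1.0]]
cassette [(array([268.1, 228.7]), 0.65, array([ 0.5422, -0.1955,  0.0575]))]
bay []
cassette_home [(array([423.4, 350.1]), 0.56, array([ 0.4698, -0.1414,  0.367 ])), (array([146.4, 187.4]), 0.17, array([ 0.4947, -0.3533,  0.0173]))]
```

View pics/w1.png

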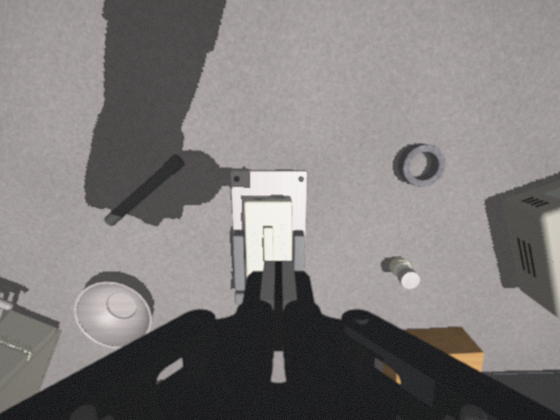

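```bash
python3 - <<'E'
from h import *
D=np.load('w1.npy');P=np.load('w1_P.npy');c=cloud('wrist',D,P).reshape(-1,3)
q=c[(c[:,0]>.44)&(c[:,0]<.78)&(abs(c[:,1]+.195)<.075)]; z=q[:,2]
h,e=np.histogram(z,bins=np.arange(-.006,.07,.002)); print([(round(a,3),b) for a,b in zip(e,h)])
for lo,hi in((.010,.0145),(.035,.0405),(.0435,.049),(.055,.061)):
    w=q[(z>lo)&(z<hi)]; print(lo,len(w),w.min(0),w.max(0),cv2.minAreaRect((w[:,:2]*1000).astype(np.float32)) if len(w)>5 else '')
E
```

```text
[(np.float64(-0.006), np.int64(0)), (np.float64(-0.004), np.int64(334)), (np.float64(-0.002), np.int64(5646)), (np.float64(0.0), np.int64(1829)), (np.float64(0.002), np.int64(3)), (np.float64(0.004), np.int64(1)), (np.float64(0.006), np.int64(54)), (np.float64(0.008), np.int64(173)), (np.float64(0.01), np.int64(1999)), (np.float64(0.012), np.int64(672)), (np.float64(0.014), np.int64(29)), (np.float64(0.016), np.int64(32)), (np.float64(0.018), np.int64(19)), (np.float64(0.02), np.int64(45)), (np.float64(0.022), np.int64(38)), (np.float64(0.024), np.int64(37)), (np.float64(0.026), np.int64(24)), (np.float64(0.028), np.int64(44)), (np.float64(0.03), np.int64(56)), (np.float64(0.032), np.int64(37)), (np.float64(0.034), np.int64(115)), (np.float64(0.036), np.int64(743)), (np.float64(0.038), np.int64(177)), (np.float64(0.04), np.int64(47)), (np.float64(0.042), np.int64(199)), (np.float64(0.044), np.int64(1813)), (np.float64(0.046), np.int64(699)), (np.float64(0.048), np.int64(10)), (np.float64(0.05), np.int64(3)), (np.float64(0.052), np.int64(7)), (np.float64(0.054), np.int64(39)), (np.flo
[... 272 characters left out ...]
1000351] [ 0.6293156  -0.14377474  0.01449476] ((554.546875, -195.5710906982422), (99.67452239990234, 151.52391052246094), 88.31635284423828)
0.035 1023 [ 0.50933369 -0.24519591  0.03506869] [ 0.63962661 -0.15017071  0.04040379] ((575.23046875, -196.69873046875), (93.99354553222656, 130.99838256835938), 88.67642211914062)
0.0435 2629 [ 0.50983365 -0.24514367  0.04350654] [ 0.65406571 -0.16522833  0.04893399] ((583.6450805664062, -200.7628936767578), (67.83271026611328, 152.5981903076172), 80.61466217041016)
0.055 320 [ 0.54021077 -0.20233967  0.05504353] [ 0.58316724 -0.18960035  0.05922085] ((561.5579833984375, -195.7454833984375), (11.41747760772705, 42.877349853515625), 87.54486846923828)
```

>>> apply_moves --motion '[[[0,-0.6,-0.6,-2,0,0,0],[0,-0.7,-0.7,-3.5,0,0,0],[0,0,0,-4,0,0,0],[0,0,0,-4,0,0,0],[0,0,0,-4,0,0,0],[0,0,0,-4,0,0,0],[0,0,0,-3,0,0,0],[0,0,0,-2,0,0,0],[0,0,0,-1.3,0,0,0],[0,0,0,0,0,0,0],[0,0,0,0,0,0,0]]]'

```text
t: 3.88
tcp_pos: [0.4697, -0.1894, 0.0231]
orientation: [-0.047, -3.14, -0.001]
force: [0.1, 0.1, -0.2]
opening: -0.002
```

>>> apply_moves --motion '[[[0,0,-0.35,0,0,0,0],[0,0.6,-0.02,0,0,0,0],[0,0.6,-0.02,0,0,0,0],[0,0.6,-0.02,0,0,0,0],[0,0.3,-0.01,0,0,0,0],[0,0.3,-0.01,0,0,0,0],[0,0.3,-0.01,0,0,0,0],[0,0.3,-0.01,0,0,0,0],[0,0.3,-0.01,0,0,0,0],[0,0.3,-0.01,0,0,0,0],[0,0.3,-0.01,0,0,0,0],[0,0.3,-0.01,0,0,0,0],[0,0,0,0,0,0,0]]]'

```text
t: 4.97
tcp_pos: [0.5128, -0.196, 0.0233]
orientation: [0.05, 3.141, -0.0]
force: [0.1, -0.5, 0.5]
opening: -0.002
```

```bash
python3 - <<'E'
from h import *
p,D,P,s=wrist('w2')
print(s['t'],s['tcp_pos'],s['force'])
c=cloud('wrist',D,P).reshape(-1,3)
q=c[(c[:,0]>.44)&(c[:,0]<.78)&(abs(c[:,1]+.195)<.075)]; z=q[:,2]
for lo,hi in((.010,.0145),(.0435,.049)):
    w=q[(z>lo)&(z<hi)]; print(lo,len(w),w.min(0),w.max(0)) if len(w) else 0
p,D=imaging.grab_frame('side'); save('side1.png',p)
cv2.imwrite('pics/side1z.png',cv2.resize(p[200:340,240:400,::-1],(640,560),interpolation=cv2.INTER_CUBIC))
E
```

```text
4.9667 [ 0.51278823 -0.19597204  0.0232987 ] [ 0.08064719 -0.5004615   0.48330562]
0.01 16600 [ 0.47711875 -0.24536515  0.01000007] [ 0.54055397 -0.14450341  0.0144894 ]
0.0435 825 [ 0.49935282 -0.21077051  0.04350111] [ 0.55090664 -0.18359049  0.04899737]
```

View pics/side1z.png

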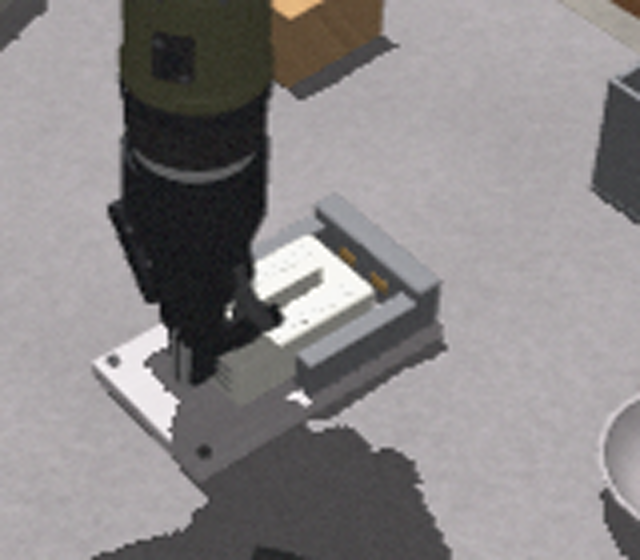

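View pics/w2.png

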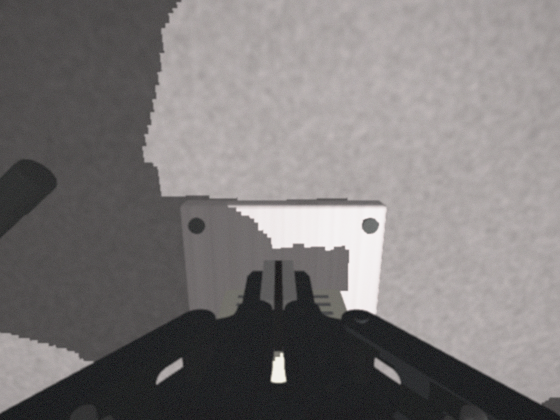

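>>> apply_moves --motion '[[[0,0.3,0,0,0,0,0],[0,0.3,0,0,0,0,0],[0,0.3,0,0,0,0,0],[0,0.2,0,0,0,0,0],[0,0,0,0,0,0,0]]]'

```text
t: 5.48
tcp_pos: [0.5237, -0.1959, 0.0233]
orientation: [0.049, 3.141, -0.0]
force: [-0.0, 0.4, -1.3]
opening: 0.004
```

>>> apply_moves --motion '[[[0,0.2,0,0,0,0,0],[0,0.1,0,0,0,0,0],[0,0,0,0,0,0,0]]]'

```text
t: 5.73
tcp_pos: [0.5262, -0.1959, 0.0233]
orientation: [0.05, 3.141, 0.0]
force: [0.2, 0.4, 0.4]
opening: -0.003
```

```bash
python3 - <<'E'
from h import *
p,D=imaging.grab_frame('side'); save('side2.png',p)
p2,D=imaging.grab_frame('scene'); save('scene2.png',p2)
cv2.imwrite('pics/z2.png',np.hstack([cv2.resize(p[240:324,264:376,::-1],(400,300),interpolation=cv2.INTER_CUBIC),cv2.resize(p2[185:245,170:250,::-1],(400,300),interpolation=cv2.INTER_CUBIC)]))
E
```

```text
(no output)
```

View pics/z2.png

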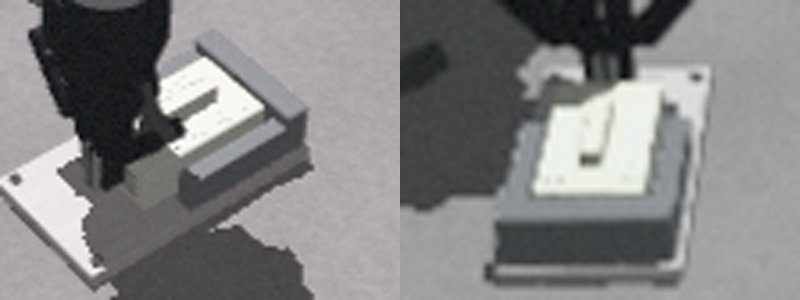

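>>> apply_moves --motion '[[[0,0.1,0,0,0,0,0],[0,0.1,0,0,0,0,0],[0,0,0,0,0,0,0]]]'

```text
t: 6.08
tcp_pos: [0.528, -0.1959, 0.0233]
orientation: [-0.05, -3.141, -0.0]
force: [-1.5, 0.2, 1.2]
opening: 0.0
```

>>> apply_moves --motion '[[[0,0.1,0,0,0,0,0],[0,0.1,0,0,0,0,0],[0,0,0,0,0,0,0]]]'

```text
t: 6.33
tcp_pos: [0.5294, -0.1959, 0.0232]
orientation: [-0.05, -3.14, 0.0]
force: [-4.1, -0.5, 3.0]
opening: 0.002
```

>>> apply_moves --motion '[[[0,0.1,0,0,0,0,0],[0,0.1,0,0,0,0,0],[0,0,0,0,0,0,0]]]'

```text
t: 6.58
tcp_pos: [0.5294, -0.1958, 0.0229]
orientation: [-0.05, -3.136, 0.0]
force: [-9.3, -0.8, 6.5]
opening: -0.002
```

>>> apply_moves --motion '[[[0,-0.5,0,0,0,0,0],[0,-1.2,0,0,0,0,0],[0,-2,0,0,0,0,0],[0,-2,0,1,0,0,0],[0,-1.5,0,3,0,0,0],[0,0,0,4,0,0,0],[0,0,0.3,4,0,0,0],[0,0,0.3,4,0,0,0],[0,0,0.3,4,0,0,0],[0,0,0.3,4,0,0,0],[0,0,0,3,0,0,0],[0,0,0,0,0,0,0]]]'

```text
t: 7.58
tcp_pos: [0.4637, -0.1849, 0.3006]
orientation: [0.049, 3.129, -0.006]
force: [1.2, 0.1, -0.1]
opening: -0.001
```

```bash
python3 - <<'E'
from h import *
p,D,P,s=wrist('w3')
print(s['t'],s['tcp_pos'],s['force'])
c=cloud('wrist',D,P).reshape(-1,3)
q=c[(c[:,0]>.44)&(c[:,0]<.78)&(abs(c[:,1]+.195)<.075)]; z=q[:,2]
for lo,hi in((.010,.0145),(.0435,.049),(.055,.061)):
    w=q[(z>lo)&(z<hi)]
    if len(w): print(lo,len(w),np.percentile(w,[.5,99.5],axis=0).round(4).tolist(),cv2.minAreaRect((w[:,:2]*1000).astype(np.float32)))
p,D=imaging.grab_frame('side'); save('side3.png',p)
c=cloud('side',D).reshape(-1,3)
q=c[(c[:,0]>.44)&(c[:,0]<.78)&(abs(c[:,1]+.195)<.075)]; z=q[:,2]
w=q[(z>.054)&(z<.061)]
if len(w): print('rib',cv2.minAreaRect((w[:,:2]*1000).astype(np.float32)))
p2,D=imaging.grab_frame('scene'); save('scene3.png',p2)
cv2.imwrite('pics/z3.png',np.hstack([cv2.resize(p[240:324,264:376,::-1],(400,300),interpolation=cv2.INTER_CUBIC),cv2.resize(p2[185:245,170:250,::-1],(400,300),interpolation=cv2.INTER_CUBIC)]))
E
```

```text
7.5833 [ 0.46374697 -0.18494113  0.30060199] [ 1.17079053  0.09447148 -0.12757172]
0.01 3506 [[0.4782, -0.244, 0.01], [0.5978, -0.1449, 0.0138]] ((543.6114501953125, -195.32302856445312), (99.71265411376953, 131.53053283691406), 88.20172119140625)
0.0435 1289 [[0.5383, -0.225, 0.0436], [0.5877, -0.1657, 0.0478]] ((563.5247802734375, -195.3601531982422), (59.183223724365234, 50.86076736450195), 88.63264465332031)
0.055 1 [[0.5674, -0.1931, 0.0564], [0.5674, -0.1931, 0.0564]] ((567.3637084960938, -193.10227966308594), (0.0, 0.0), 0.0)
rib ((593.4600219726562, -197.86761474609375), (15.354517936706543, 49.642112731933594), 88.20382690429688)
```

View pics/z3.png

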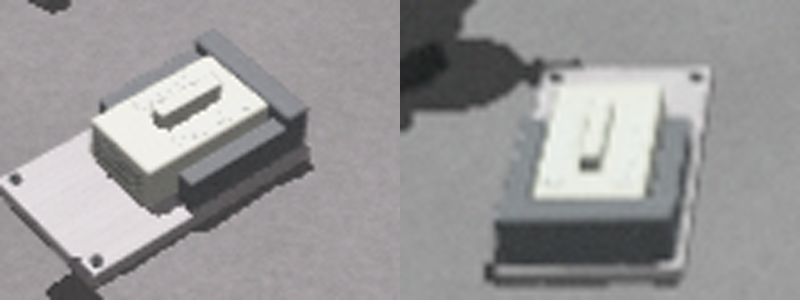

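View pics/w3.png

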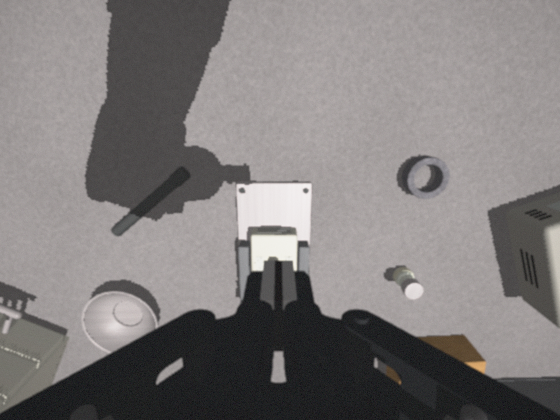

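>>> apply_moves --motion '[[[0,0.3,2.9,0,0,0,1.8],[0,0.2,2.9,0,0,0,1.7],[0,0.2,2.9,0,0,0,1.8],[0,0.2,2.9,0,0,0,1.7],[0,0.2,2.9,0,0,0,1.8],[0,0.1,2.9,0,0,0,1.7],[0,0.1,2.9,0,0,0,1.8],[0,0.1,2.9,0,0,0,1.7],[0,0.1,2.9,0,0,0,1.8],[0,0.1,2.9,0,0,0,1.7],[0,0,2.9,0,0,0,1.8],[0,0,2.6,0,0,0,1.7],[0,0,0,0,0,0,0],[0,0,0,0,0,0,0]]]'

```text
t: 8.9
tcp_pos: [0.4751, 0.1619, 0.2914]
orientation: [0.526, -3.094, 0.001]
force: [0.5, -0.5, -0.1]
opening: -0.001
```

```bash
python3 - <<'E'
from h import *
p,D,P,s=wrist('w4')
print(s['t'],s['tcp_pos'],s['joint_pos'].round(3),s['force'])
print(R.from_rotvec(s['orientation']).as_matrix().round(4).tolist())
c=cloud('wrist',D,P).reshape(-1,3)
q=c[(abs(c[:,0]-.58)<.14)&(abs(c[:,1]-.19)<.13)]; z=q[:,2]
w=q[(z>.0765)&(z<.082)]; print('top',len(w),np.median(w[:,2]),cv2.minAreaRect((w[:,:2]*1000).astype(np.float32)))
w=q[(z>.0855)&(z<.1)]; print('wheel',len(w),w[:,2].max(),cv2.minAreaRect((w[:,:2]*1000).astype(np.float32)))
for n in ['pod','dial_top']:
    print(n,[(np.round(a['point'],1),round(a['score'],2),np.round(px2w('wrist',a['point'],D,P),4)) for a in finder.mark_of(n,'wrist')[:2]])
for cam in('scene','side'):
    p,D=imaging.grab_frame(cam); save(cam+'4.png',p)
    c=cloud(cam,D).reshape(-1,3); q=c[(abs(c[:,0]-.58)<.14)&(abs(c[:,1]-.19)<.13)]; z=q[:,2]
    w=q[(z>.086)&(z<.1)]; print(cam,len(w),cv2.minAreaRect((w[:,:2]*1000).astype(np.float32)))
E
```

```text
8.9 [0.47511873 0.16186502 0.29135817] [ 0.328  0.113 -0.162  1.299 -0.    -0.009] [ 0.46638354 -0.5494226  -0.13083845]
[[-0.9437, -0.3307, -0.0029], [-0.3307, 0.9437, -0.0011], [0.003, -0.0001, -1.0]]
top 5405 0.07931203815057297 ((567.3152465820312, 189.81692504882812), (124.10860443115234, 107.54124450683594), 19.456405639648438)
wheel 13 0.08899509800266386 ((566.520263671875, 174.34925842285156), (8.617674827575684, 1.2524021863937378), 18.838350296020508)
pod [(array([273.7, 246. ]), 0.77, array([0.5414, 0.179 , 0.0794]))]
dial_top []
scene 117 ((584.6911010742188, 195.67027282714844), (48.545352935791016, 30.897790908813477), 18.8068904876709)
side 112 ((577.1223754882812, 190.7213592529297), (44.40694046020508, 34.90768051147461), 18.952281951904297)
```

View pics/w4.png

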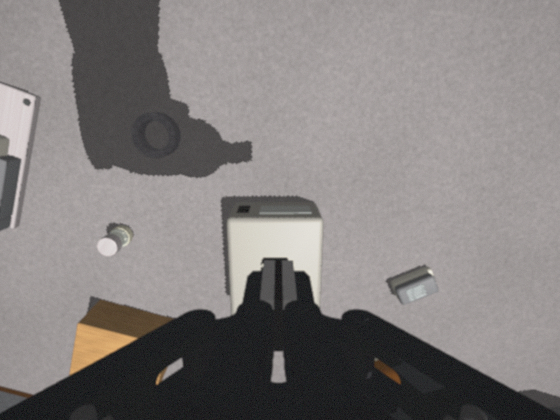

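>>> apply_moves --motion '[[[0,-2,-0.7,0,0,0,-0.3],[0,-2,-0.7,0,0,0,-0.3],[0,-2,-0.7,0,0,0,0],[0,0,0,0,0,0,0],[0,0,0,0,0,0,0]]]'

```text
t: 9.57
tcp_pos: [0.4157, 0.1393, 0.2937]
orientation: [-0.505, 3.1, 0.0]
force: [0.4, 1.3, -0.4]
opening: 0.002
```

```bash
python3 - <<'E'
from h import *
p,D,P,s=wrist('w5')
print(s['t'],s['tcp_pos'],s['force'])
c=cloud('wrist',D,P).reshape(-1,3)
q=c[(abs(c[:,0]-.58)<.14)&(abs(c[:,1]-.19)<.13)]; z=q[:,2]
w=q[(z>.0765)&(z<.082)]; print('top',len(w),np.median(w[:,2]),cv2.minAreaRect((w[:,:2]*1000).astype(np.float32)))
w=q[(z>.0845)&(z<.1)]; print('wheel',len(w),w[:,2].max(),cv2.minAreaRect((w[:,:2]*1000).astype(np.float32)))
w=q[(z>.092)&(z<.1)]; print('wheeltop',len(w),np.median(w,axis=0))
for n in ['pod','dial_top']:
    print(n,[(np.round(a['point'],1),round(a['score'],2),np.round(px2w('wrist',a['point'],D,P),4)) for a in finder.mark_of(n,'wrist')[:2]])
cv2.imwrite('pics/w5z.png',cv2.resize(p[190:310,200:360,::-1],(800,600),interpolation=cv2.INTER_CUBIC))
E
```

```text
9.5667 [0.41570609 0.13926314 0.29373088] [ 0.38484188  1.30040667 -0.43784178]
top 1165 0.07895209878552206 ((578.3497314453125, 193.85723876953125), (147.65870666503906, 107.31863403320312), 19.16668701171875)Traceback (most recent call last):
  File "<stdin>", line 7, in <module>
    return umr_maximum(a, axis, None, out, keepdims, initial, where)
ValueError: zero-size array to reduction operation maximum which has no identity
```

View pics/w5.png

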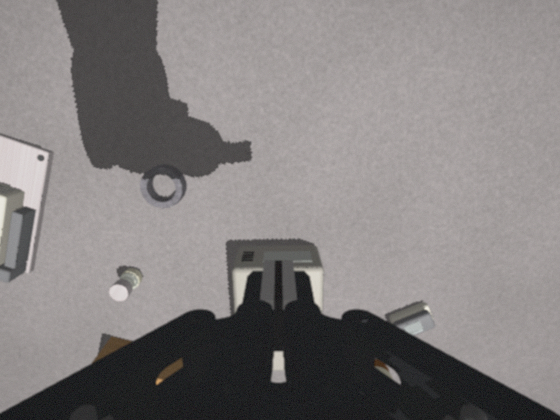

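>>> apply_moves --motion '[[[0,2.7,0.9,0,0,0,0],[0,2.7,0.9,0,0,0,0],[0,2.7,0.9,0,0,0,0],[0,2.7,0.9,0,0,0,0],[0,2.7,1,0,0,0,0],[0,2.5,1,0,0,0,0],[0,0,0,0,0,0,0],[0,0,0,0,0,0,0]]]'

```text
t: 10.28
tcp_pos: [0.5773, 0.1962, 0.2917]
orientation: [0.506, -3.099, 0.0]
force: [-0.6, 1.0, -0.7]
opening: 0.0
```

```bash
cat > pod.py <<'E'
from h import *
import sys
def pod(tag):
    p,D,P,s=wrist(tag)
    print(s['t'],s['tcp_pos'],s['force'],R.from_rotvec(s['orientation']).as_matrix()[:,0].round(4))
    c=cloud('wrist',D,P).reshape(-1,3)
    q=c[(abs(c[:,0]-.58)<.14)&(abs(c[:,1]-.19)<.13)]; z=q[:,2]
    for n,lo,hi in(('top',.0765,.082),('wheel',.0845,.1),('wheeltop',.0905,.1)):
        w=q[(z>lo)&(z<hi)]
        if len(w)>3: print(n,len(w),np.median(w,axis=0).round(4),cv2.minAreaRect((w[:,:2]*1000).astype(np.float32)))
    for n in ['pod','dial_top']:
        print(n,[(np.round(a['point'],1),round(a['score'],2),np.round(px2w('wrist',a['point'],D,P),4)) for a in finder.mark_of(n,'wrist')[:2]])
    cv2.imwrite('pics/'+tag+'z.png',cv2.resize(p[130:280,180:380,::-1],(800,600),interpolation=cv2.INTER_CUBIC))
pod(sys.argv[1])
E
python3 pod.py w6
```

```text
10.2833 [0.57732137 0.19623308 0.29169326] [-0.62000645  1.00006312 -0.65414087] [-0.948  -0.3182  0.0017]
top 11752 [0.57   0.1915 0.0794] ((578.909423828125, 193.83233642578125), (147.52655029296875, 108.0416030883789), 19.66008758544922)
wheel 1186 [0.5767 0.1934 0.0916] ((578.69677734375, 193.52761840820312), (48.18827819824219, 29.606542587280273), 19.27898597717285)
wheeltop 742 [0.5783 0.1936 0.0928] ((578.696533203125, 193.54049682617188), (33.37213897705078, 29.51799201965332), 18.52550506591797)
pod []
dial_top [(array([275.3, 189.6]), 0.83, array([0.5782, 0.1926, 0.0937]))]
```

View pics/w6z.png

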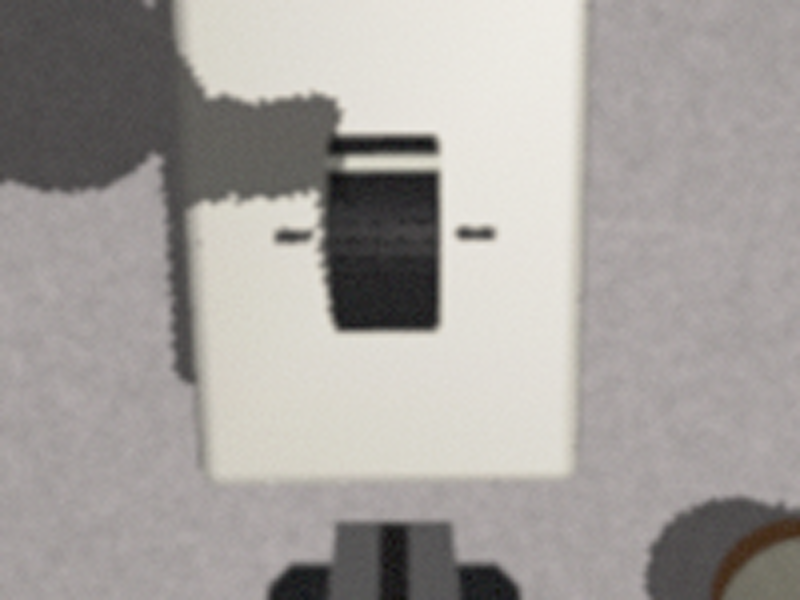

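>>> apply_moves --motion '[[[0,-0.5,-0.3,-2,0,0,0.4],[0,-0.4,-0.3,-3,0,0,0.4],[0,0,0,-4,0,0,0],[0,0,0,-4,0,0,0],[0,0,0,-3,0,0,0],[0,0,0,-2,0,0,0],[0,0,0,-0.7,0,0,0],[0,0,0,0,0,0,0],[0,0,0,0,0,0,0]]]'

```text
t: 11.18
tcp_pos: [0.5673, 0.1902, 0.1077]
orientation: [-0.529, 3.095, 0.0]
force: [-0.3, -1.1, 0.7]
opening: 0.005
```

>>> apply_moves --motion '[[[0,0.1,0,-0.6,0,0,0],[0,0,0,-0.5,0,0,0],[0,0,0,-0.2,0,0,0],[0,0,0,0,0,0,0]]]'

```text
t: 11.52
tcp_pos: [0.5681, 0.1901, 0.0934]
orientation: [-0.529, 3.096, 0.0]
force: [-0.6, -0.4, 1.2]
opening: -0.0
```

>>> apply_moves --motion '[[[0,0,0,-0.1,0,0,0],[0,0,0,-0.1,0,0,0],[0,0,0,0,0,0,0]]]'

```text
t: 11.77
tcp_pos: [0.5684, 0.1902, 0.0918]
orientation: [-0.529, 3.096, 0.0]
force: [-0.7, -0.3, 5.6]
opening: 0.001
```

>>> apply_moves --motion '[[[0,0,0,-0.1,0,0,0],[0,0,0,-0.05,0,0,0],[0,0,0,0,0,0,0]]]'

```text
t: 12.02
tcp_pos: [0.5685, 0.1903, 0.0905]
orientation: [-0.529, 3.096, 0.0]
force: [-1.2, 0.1, 7.0]
opening: 0.0
```

>>> apply_moves --motion '[[[0,0.19,0.066,0,0,0,0],[0,0.19,0.066,0,0,0,0],[0,0.19,0.066,0,0,0,0],[0,0.19,0.066,0,0,0,0],[0,0.19,0.066,0,0,0,0],[0,0.19,0.066,0,0,0,0]]]'

```text
t: 12.52
tcp_pos: [0.5802, 0.1944, 0.0909]
orientation: [-0.529, 3.095, 0.0]
force: [-0.1, 0.2, 8.4]
opening: 0.001
```

>>> apply_moves --motion '[[[0,0.19,0.066,0,0,0,0],[0,0.19,0.066,0,0,0,0],[0,0.19,0.066,0,0,0,0],[0,0.19,0.066,0,0,0,0],[0,0.19,0.066,0,0,0,0],[0,0,0,0,0,0,0]]]'

```text
t: 13.02
tcp_pos: [0.5905, 0.198, 0.0911]
orientation: [-0.528, 3.094, 0.001]
force: [-0.1, 0.2, 7.6]
opening: -0.002
```

```bash
python3 - <<'E'
from h import *
p,D=imaging.grab_frame('side'); save('side7.png',p)
p2,D=imaging.grab_frame('scene'); save('scene7.png',p2)
cv2.imwrite('pics/z7.png',np.hstack([cv2.resize(p[150:225,165:265,::-1],(400,300),interpolation=cv2.INTER_CUBIC),cv2.resize(p2[165:240,300:400,::-1],(400,300),interpolation=cv2.INTER_CUBIC)]))
E
```

```text
(no output)
```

View pics/z7.png

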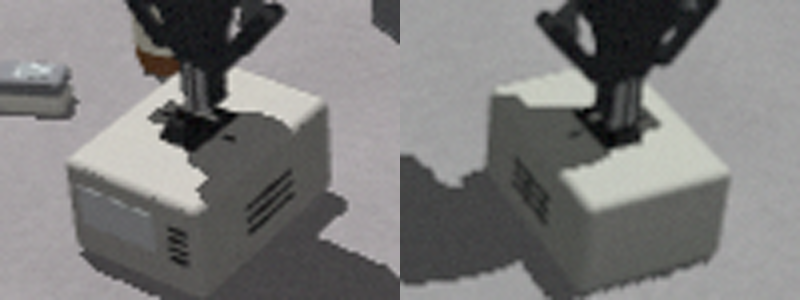

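>>> apply_moves --motion '[[[0,0,0,0.3,0,0,0],[0,0,0,1,0,0,0],[0,0,0,3,0,0,0],[0,0,0,4,0,0,0],[0,0,0,4,0,0,0],[0,0,0,4,0,0,0],[0,0,0,3.5,0,0,0],[0,0,0,0,0,0,0],[0,0,0,0,0,0,0]]]'

```text
t: 13.87
tcp_pos: [0.5901, 0.1978, 0.291]
orientation: [-0.528, 3.092, 0.001]
force: [0.7, 0.6, -1.2]
opening: 0.001
```

```bash
python3 pod.py w8
```

```text
13.8667 [0.59014582 0.19782823 0.29097715] [ 0.65558664  0.58665379 -1.20619779] [-0.9433 -0.3319 -0.0051]
top 12199 [0.57   0.1913 0.0794] ((578.6437377929688, 193.72523498535156), (147.0404052734375, 108.22393035888672), 19.493032455444336)
wheel 1210 [0.5773 0.1934 0.0917] ((579.018798828125, 193.90054321289062), (47.90951156616211, 29.637243270874023), 19.602142333984375)
wheeltop 755 [0.5786 0.1936 0.0929] ((578.639892578125, 194.0049285888672), (34.422855377197266, 29.258359909057617), 18.779157638549805)
pod [(array([276.3, 162. ]), 0.97, array([0.5654, 0.1863, 0.0899]))]
dial_top [(array([280. , 175.9]), 0.65, array([0.5769, 0.1943, 0.0944])), (array([152.2,  23.7]), 0.52, array([ 0.4755,  0.0021, -0.0022]))]
```

View pics/w8z.png

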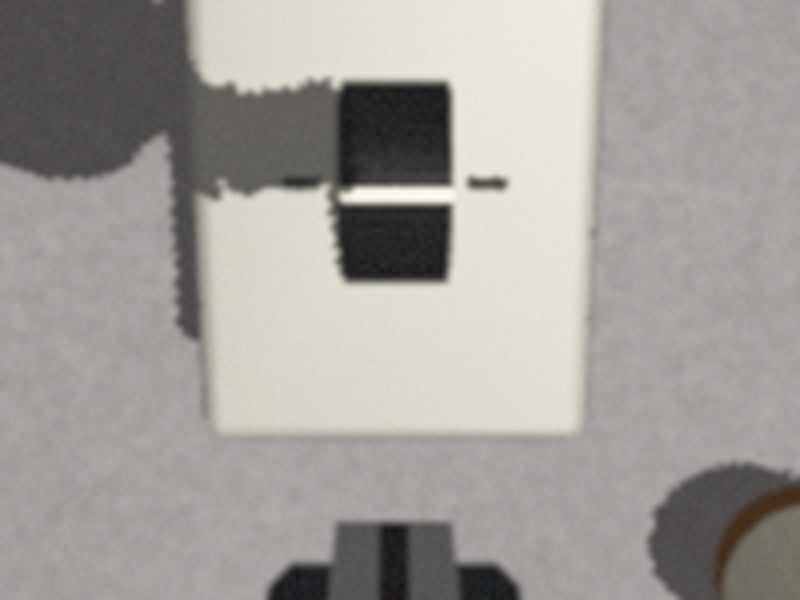

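```bash
python3 - <<'E'
from h import *
D=np.load('w8.npy');P=np.load('w8_P.npy');p=cv2.imread('pics/w8.png')
c=cloud('wrist',D,P); g=p.min(2)
m=(g>140)&(c[...,2]>.088)&(c[...,2]<.1); w=c[m]; print(len(w),w.mean(0))
ax=np.array([.944,.331]); print('line x in pod frame mm',((w[:,:2]-[.5788,.1938])@ax).mean()*1e3)
for cam in('scene','side'):
    p,D=imaging.grab_frame(cam); save(cam+'9.png',p)
    q=cloud(cam,D).reshape(-1,3)
    q=q[(q[:,0]>.44)&(q[:,0]<.78)&(abs(q[:,1]+.195)<.075)&(q[:,2]>.054)&(q[:,2]<.062)]
    print(cam,'rib',cv2.minAreaRect((q[:,:2]*1000).astype(np.float32)))
print(telemetry.state()['t'])
E
```

```text
154 [0.59792079 0.19929423 0.09328003]
line x in pod frame mm 19.868617912864305
scene rib ((597.8199462890625, -194.18553161621094), (11.578110694885254, 49.315818786621094), 86.59757995605469)
side rib ((593.8619384765625, -197.0054931640625), (15.408130645751953, 47.97197723388672), 88.8022232055664)
14.1167
```

View pics/scene9.png

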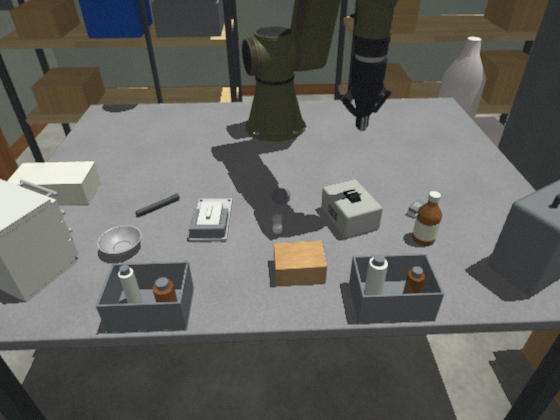

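```bash
python3 - <<'E'
from h import *
D=np.load('w8.npy');P=np.load('w8_P.npy');p=cv2.imread('pics/w8.png')
c=cloud('wrist',D,P); g=p.min(2).astype(int)
ax=np.array([.944,.331]); ay=np.array([-.331,.944])
x=(c[...,:2]-[.5788,.1938])@ax*1e3; y=(c[...,:2]-[.5788,.1938])@ay*1e3
m=(g>120)&(c[...,2]>.088)&(c[...,2]<.1)&(abs(x)<30)&(abs(y)<13); print(m.sum(),c[m].mean(0),x[m].mean(),x[m].std())
m=(g<110)&(c[...,2]>.077)&(c[...,2]<.083)&(abs(x)<12)&(y<-18)&(y>-40); print('marks',m.sum(),x[m].mean())
m=(g<60)&(c[...,2]>.077)&(c[...,2]<.083)&(abs(x)<12)&(y>18)&(y<40); print('marks',m.sum(),x[m].mean() if m.any() else '')
E
```

```text
122 [0.57937429 0.19420959 0.09414714] 0.6777086446562648 1.4805795107202877
marks 256 -5.218578766989346
marks 0
```

```bash
python3 -c "
from h import *
print(r.close_job())"
```

```text
the job is handed in; nothing more can be done
None
```

The cassette is home and the wheel has been rolled one click to the wanted detent. The job was handed in at about 14 s of the 45 s allowed, with the gripper clear of everything.

- **Cassette:** I pushed it along the channel with the shut fingertip until it stopped moving, at about 9 N. The wrist picture then put its rear face 60.1 mm from the plate's open edge, against 60 mm nominal for fully home. It lay flat in the pictures. After the wheel was done, the rib still showed at the home position.
- **Wheel:** I pressed at 7 to 8.4 N and drew the tip about 23 mm away from the display, then lifted off. The white line now sits 0.7 mm from the wheel's top in the box's x and 94 mm above the table, so it is straight up. In the picture the line shows about 3 pixels off the two marks, which matches perspective because it stands 14 mm higher than they do.

**Failed check:** My separate measurement of the black marks gave nothing usable. One side picked up shadow and the other found no pixels, so the line was judged against the wheel's measured centre and by eye.

**Bystanders:** I checked these only by looking at the last scene picture, where they appear where they were at the start.

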